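# Weigh a sealed oil-sample canister on the sprung hook

### The arm

A 6-joint arm with a two-finger parallel gripper is mounted at the origin on the work surface. World frame = base frame: x ahead of the robot, y to its left, z up, the work surface at z = 0. Lengths are in mm, angles in rad, forces in N, time in s.
With the tool pointing down it reaches from about 300 to 775 mm from the base axis. Payload 14.6 kg.
Tool frame: the origin (TCP) lies at the very end of the fingers, on their centre line; the grasp point (between the pads) lies 19 mm behind it; z points along the fingers, y is the line along which they close (so a half turn about z gives the same grasp; the last joint's range is limited). The gripper opens to 94 mm and grips with 3 to 60 N. Pads are 16 mm wide; open, the fingers measure 119 mm over their backs; the gripper's body (75 mm by 177 mm) begins 78 mm behind the grasp point.
Start: joints at [1.245, 0.3, 1.521, -0, 1.321, -0.067], TCP at [140.754, 531.674, 205.446] pointing down, gripper open.
Joint ranges: [-3.03, 3.03], [-0.79, 2.21], [0.23, 2.52], [-1.04, 4.18], [0, 3.07], [-2.55, 2.55]. Speed limits (rad/s): [2.22, 2.22, 2.57, 3.14, 3.14, 3.14].

### API

Orientations are given as [roll, pitch, yaw] about the fixed x, y, z axes, in that order (R = Rz(yaw) Ry(pitch) Rx(roll)).
In Python, from cell import manip, camera, get_calibration gives the robot as it stands.
- The arm moves only by the tool arm_command, never from a script. Its argument "targets" is a list of rows, each an object of numbers: "hand": the opening, from -1 (shut) to 1 (fully open), so that 0 is half open; "x", "y", "z": the shift along the tool's x, y, z in m; "yaw": the turn about the tool's z in rad. In form: [{"hand": .., "x": .., "y": .., "z": .., "yaw": ..}, ...]. A call has 1 to 10 rows; each row shifts and turns the commanded pose from where the row before left it, along the tool's axes as they then stand; what a row does not reach is not made up. A row lasts 1/10 s, in which the tool goes at most 50 mm and 8.59 degrees, less where a joint would pass 70% of its speed; a pose out of reach is approached as far as the arm can. A call is refused whole if a number of a shift passes 0.05 or a number of a turn 0.15, either way. A call with a gripper value outside its range is refused whole. The fingers move at their own pace and stop on an object; "newtons" is the grip in N (left out, the last holds). Time passes only in rows, so rows that do not move let the fingers close. It gives the time, the measured TCP pose, the force, the opening and the grip force at its end, in the units of the state.
- manip.read_state(): the state, without advancing time (a new reading comes with each control period).
- camera(name): name is "scene" or "top"; returns the picture (420x560x3 uint8, red, green, blue); there is no depth.
- get_calibration(name): a dict with "K" (3x3 intrinsics, pixels), "dist_coeffs" ([k1, k2, p1, p2, k3] as OpenCV has them; the pictures are not rectified), "cam_to_world" (4x4, takes a point from camera to world coordinates). Camera axes: x right, y up, looking along -z (the intrinsics and any distortion apply to the point x, -y, -z); pixel columns grow to the right and rows downward; lengths in mm; the calibration is good to about 2 mm. A picture is of the moment at which its call begins. get_calibration takes no time and is no camera call.
- manip.sign_off(): hands the job in; it is judged then, once.
The state is a dict: "clock": time; "joints": joint angles; "qd": joint speeds; "effort": joint torques, N m; "eef_pos": TCP position; "eef_rot": TCP orientation; "wrist_force": force on the tool from outside, world axes, zero at the start; "moment": the same for the moment, N m; "finger_gap": finger opening in mm; "finger_force": force on a finger pad.
Only numpy, scipy, OpenCV 4.12 (cv2) and the standard library are available. Lean on these libraries where they do the work, as an engineer would, in place of code of your own. Each camera call takes 0.05 s, during which the arm holds its last target. There are 200 camera calls.

### The job

Weigh the sealed oil-sample canister with the orange grip: hang it by its stirrup on the sprung hook of the hanging scale, easing its whole weight onto the hook at no more than 3 cm a second, so that the hook neither drops nor jumps when you let go. Wait until the canister and hook have come fully to rest, then press the green button on the console to record the weight, leaving the canister hanging free and everything else where it stands.

Things in the scene. Friction and masses are not known exactly. Their poses are not given: they have to be found in the camera images.
- can: The canister to weigh: sealed aluminium can 54 mm across, 66 mm high with its lid, orange band; above it a steel wire stirrup and an orange grip, 156 mm high in all. Its fill, so its mass, is unknown: 0.15 to 0.9 kg. Origin: centre of its underside, z up, x straight through the stirrup's opening, y across the stirrup. It looks the same turned by half a turn.
- can_grip (a point): Centre of where to hold the canister: the orange upright grip block, 16 mm along the canister's x, 24 mm along its y, reaching from 26 mm below this point to 20 mm above it. Held across its 24 mm width the fingers stay clear of hook and column. 136 mm above the canister's underside.
- can_eye (a point): Point inside the stirrup, 104 mm above the canister's underside and 32 mm below can_grip: where the hook's prong axis lies when it hangs. Stirrup: 6 mm wire; two posts 36 mm apart (30 clear, along y), bent to a gable sloping 30 degrees, its peak's wire axis 8 mm above this point. Through the middle the opening runs from 38 mm below this point (the lid) to 4.5 mm above it. Axes as the canister's.
- scale: Hanging spring scale: white base plate 230 x 130 x 14 mm, grey column 40 x 44 mm, 327 mm high with its blue cap, carrying the blue carriage and steel hook. Fixed to the bench. Origin under the column; its own -x axis points from the column along the hook to the hook's tip; z up.
- hook (a joint): How far the sprung hook has dipped, m: 0 unloaded, grows downward, stop at 0.13. Spring 80 N/m, so it dips 12.5 mm for each newton hung on it (18 to 110 mm for this canister); lightly damped, it bobs for a few seconds if let go out of balance. Moves faster than 0.1 m/s, as from letting go more than 0.5 N out of balance or from quick lowering, jar the mechanism.
- hook_seat (a point): On the axis of the hook's prong, mid-way along, where the stirrup should hang; moves with the hook; 270 mm above the bench unloaded. Prong: level steel bar 8 mm thick along x; -x to the free end, where 30 to 37 mm away the tip turns up (its top 20 mm above the axis); +x to the carriage, 57 mm away, and the column, 75 mm away. y level across the prong, z up.
- record (a joint): Travel of the green record button, m: 0 out, 0.006 fully pressed down (5 N); springs back. Pressed counts from 0.004.
- record_top (a point): Centre of the top face of the green push button, 32 mm across, pressed straight down, on top of the white console box (150 x 150 x 70 mm, fixed to the bench, small display and blue keys on top).
- spare: A like canister with blue band and blue grip, 54 mm across, 156 mm high, to be left alone. Origin: centre of its underside.
- amber: Amber glass bottle with blue cap, 60 mm across, 150 mm high, to be left alone. Origin: centre of its underside.
- beaker: Open glass beaker, 64 mm across, 80 mm high, to be left alone. Origin: centre of its underside.
Things that resemble listed ones, but are neither listed nor needed, are in the scene too. Leave any red, turquoise or yellow look-alike of the can alone.

How it is judged (in metres and radians):
On the way, in this order (a step that is already met when the one before it is completed fails the run):
1. the canister hangs on the hook by its stirrup, let go, with canister and hook at rest (distance between can_eye and hook_seat below 0.032 m and contact force between can and scale above 1 N and contact force between can and the fingers below 0.05 N and linear speed of can below 0.03 m/s and velocity of joint hook between -0.012 and 0.012 m/s), for 0.5 s.
2. the green button is pressed in (value of joint record above 0.004 m), for 0.05 s.
At the end, for the whole second after the job is handed in: The canister hangs upright (within 0.2 rad) by its stirrup on the hook between upturned tip and carriage (eye within 32 mm of the seat), its underside more than 20 mm above the bench, at rest (canister under 30 mm/s, hook under 12 mm/s), after the button was pressed by 4 mm or more and let go again (distance between can_eye and hook_seat below 0.032 m and contact force between can and scale above 1 N and height (world z) of can above 0.02 m and angle between can's own z axis and vertical below 0.2 rad and linear speed of can below 0.03 m/s and velocity of joint hook between -0.012 and 0.012 m/s and value of joint record below 0.002 m); the robot touches nothing.
It fails at once if the hook drops or jumps: it moves up or down faster than 0.1 m/s (velocity of joint hook above 0.1 m/s or velocity of joint hook below -0.1 m/s).
It fails at once if the scale is overloaded or struck: the canister bears on it with more than 18 N, or the fingers with more than 10 N (contact force between can and scale above 18 N or contact force between the fingers and scale above 10 N).
It fails at once if the button is pressed before the canister hangs free and at rest (value of joint record above 0.003 m and (contact force between can and scale below 0.8 N or contact force between can and the fingers above 0.1 N or linear speed of can above 0.035 m/s or velocity of joint hook above 0.015 m/s or velocity of joint hook below -0.015 m/s)).
It fails at once if another canister, the bottle or the beaker is shifted more than 30 mm (distance of any of spare, amber, beaker from where it was at the start of the episode above 0.03 m).
It also fails if it takes over 72 s, if anything falls off the work surface, if the arm or the gripper's body presses on something with over 40 N, if the wrist force passes 120 N, or if a joint passes its speed limit or range.

## Working session

There is one attempt and no reset: what is moved stays moved. The work goes in short steps, Python scripts to look and compute and a tool call to move; the robot and the scene stay as the last step left them, time stands still between calls to the robot, and variables do not carry over. Pictures are saved under pics/ and viewed, at most 10 in all, crops included, and the job is handed in when it is done.

Besides the shell and the picture viewer there is one more tool, called after "Request:" as name(argument=value, ...), one argument or row to a line, values as JSON. arm_command: Moves the arm, as the interface text tells. Its arguments: {"type":"object","properties":{"targets":{"type":"array"},"newtons":{"type":"number"}},"required":["targets"]}

```bash
mkdir -p pics
cat > h.py <<'E'
import numpy as np, cv2
from cell import manip, camera, get_calibration
def shot(n,f):
    im=camera(n); cv2.imwrite('pics/'+f,cv2.cvtColor(im,cv2.COLOR_RGB2BGR)); return im
def ray(n,u,v):
    c=get_calibration(n);p=cv2.undistortPoints(np.array([[[u,v]]],float),np.array(c['K']),np.array(c['dist_coeffs']))[0,0]
    T=np.array(c['cam_to_world']);d=T[:3,:3]@np.array([p[0],-p[1],-1]);return T[:3,3],d/np.linalg.norm(d)
def tri(a,b):
    o1,d1=ray(*a);o2,d2=ray(*b)
    s=np.linalg.lstsq(np.c_[d1,-d2],o2-o1,rcond=None)[0];p,q=o1+s[0]*d1,o2+s[1]*d2
    return (p+q)/2,np.linalg.norm(p-q)
def atz(n,u,v,z):
    o,d=ray(n,u,v);return o+d*(z-o[2])/d[2]
def proj(n,P):
    c=get_calibration(n);T=np.linalg.inv(np.array(c['cam_to_world']));p=T[:3,:3]@np.array(P,float)+T[:3,3]
    return cv2.projectPoints(np.array([[p[0],-p[1],-p[2]]]),np.zeros(3),np.zeros(3),np.array(c['K']),np.array(c['dist_coeffs']))[0][0,0]
E
python3 - <<'E'
from h import *
a=shot('scene','s0.png');b=shot('top','t0.png')
for n in('scene','top'):print(np.round(np.array(get_calibration(n)['cam_to_world']),2),get_calibration(n)['K'])
print(manip.read_state())
E
```

```text
[[-8.00000e-01 -3.40000e-01  5.00000e-01  1.05462e+03]
 [ 6.00000e-01 -4.40000e-01  6.60000e-01  6.05020e+02]
 [-1.00000e-02  8.30000e-01  5.60000e-01  7.10130e+02]
 [ 0.00000e+00  0.00000e+00  0.00000e+00  1.00000e+00]] [[387.30003959   0.         281.76348436]
 [  0.         387.30003959 212.36574133]
 [  0.           0.           1.        ]]
[[-3.00000e-02  9.90000e-01 -1.10000e-01  4.42550e+02]
 [-1.00000e+00 -3.00000e-02 -1.00000e-02 -2.17500e+01]
 [-1.00000e-02  1.10000e-01  9.90000e-01  1.30726e+03]
 [ 0.00000e+00  0.00000e+00  0.00000e+00  1.00000e+00]] [[478.89737535   0.         270.5664237 ]
 [  0.         478.89737535 211.49073221]
 [  0.           0.           1.        ]]
{'clock': 0.1, 'joints': array([ 1.24540611e+00,  3.00401234e-01,  1.52153885e+00, -2.07621784e-05,
        1.32071622e+00, -6.66047336e-02]), 'qd': array([-4.87181268e-04, -1.49007281e-04, -1.87206232e-03,  1.60172412e-03,
       -4.14730023e-05, -9.54287161e-04]), 'effort': array([ 9.67915003e-05, -5.32637215e+01, -3.53291881e+01,  7.09998817e-02,
        2.34329794e-02, -4.96464327e-05]), 'eef_pos': array([140.67951211, 531.44653102, 204.94252181]), 'eef_rot': array([-3.14053002e+00, -5.07254995e-05,  2.88281229e+00]), 'wrist_force': array([ 0.25172181, -0.0275558 , -0.56568321]), 'moment': array([ 0.00590545, -0.05057264,  0.01688148]), 'finger_force': 0.0, 'finger_gap': 94.2008648225842}
```

View pics/s0.png

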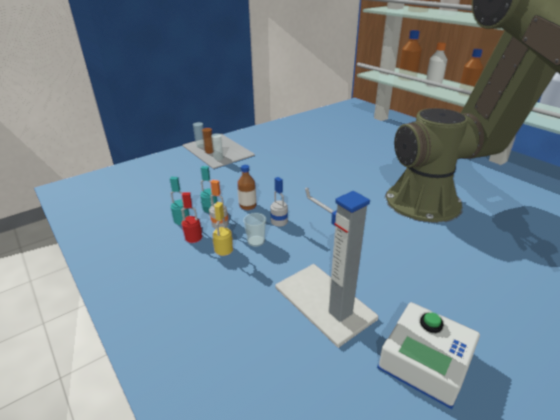

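View pics/t0.png

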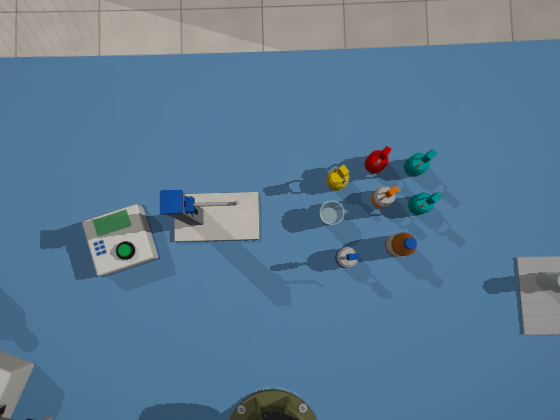

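Candidates for the can: red at scene (187,202), turquoise at (175,185) and (206,175), yellow at (219,212), and blue spare at (279,187). The orange-gripped one is at scene (216,188) / top (393,191), so that is my choice. I'll check it in a close crop that also shows the hook and button.

Run:
```python
import cv2,numpy as np
s=cv2.imread('pics/s0.png');t=cv2.imread('pics/t0.png')
f=lambda im,x,y,w,h,k:cv2.resize(im[y:y+h,x:x+w],None,fx=k,fy=k,interpolation=cv2.INTER_CUBIC)
# each tile 400x300
A=f(s,180,170,80,60,5);B=f(t,350,160,80,60,5);C=f(s,290,170,80,60,5);D=f(t,160,170,100,75,4)
cv2.imwrite('pics/c0.png',np.vstack([np.hstack([A,B]),np.hstack([C,D])]))
```

```text
(no output)
```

View pics/c0.png

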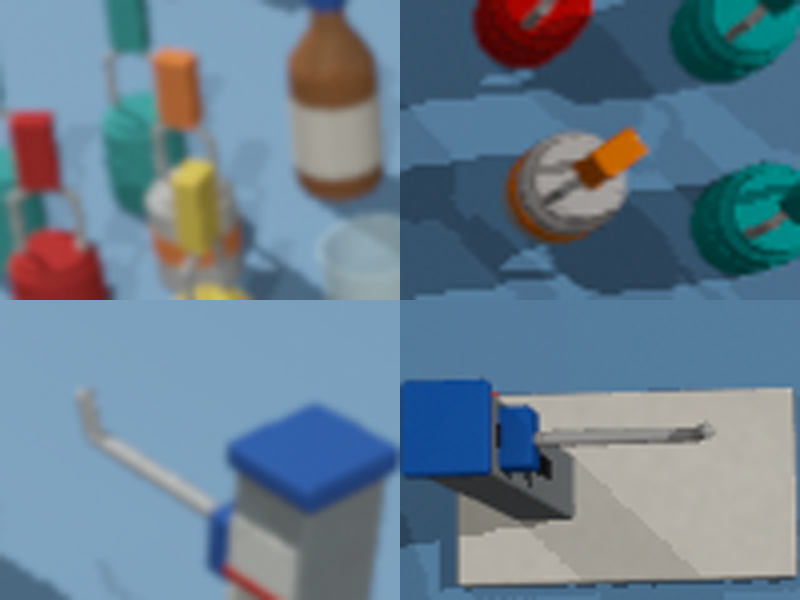

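The crop confirms an aluminium can with an orange band and orange grip (grip top at scene ≈(215,181), top ≈(394,191)). The hook tip is at scene ≈(306,188) / top ≈(237,202), and the prong meets the carriage at scene ≈(332,212) / top ≈(194,205). Next I'll fit the grip box and triangulate the rest.

```bash
cat > fit.py <<'E'
from h import *
from scipy.optimize import minimize
import itertools
def mask(im,win):
    h=cv2.cvtColor(im,cv2.COLOR_RGB2HSV);m=((h[...,0]>=6)&(h[...,0]<=18)&(h[...,1]>190)&(h[...,2]>100)).astype(np.uint8)
    x,y,w,g=win;o=np.zeros_like(m);o[y:y+g,x:x+w]=m[y:y+g,x:x+w];return o
def hull(n,p):
    x,y,z,a=p;P=[]
    for i,j,k in itertools.product((-8,8),(-12,12),(-26,20)):
        P.append(proj(n,[x+i*np.cos(a)-j*np.sin(a),y+i*np.sin(a)+j*np.cos(a),z+k]))
    return cv2.convexHull(np.array(P,np.float32))
def cost(p,ms,K=8):
    c=0
    for n,m in ms.items():
        ys,xs=np.where(m);x0,y0=xs.min()-8,ys.min()-8;w,h=np.ptp(xs)+16,np.ptp(ys)+16
        r=np.zeros((h*K,w*K),np.uint8);q=((hull(n,p).reshape(-1,2)-[x0,y0]+.5)*K)
        cv2.fillConvexPoly(r,np.round(q).astype(np.int32),1)
        M=cv2.resize(m[y0:y0+h,x0:x0+w],None,fx=K,fy=K,interpolation=cv2.INTER_NEAREST)
        c+=(r^M).sum()/K/K
    return c
E
python3 - <<'E'
from fit import *
s=cv2.cvtColor(cv2.imread('pics/s0.png'),cv2.COLOR_BGR2RGB);t=cv2.cvtColor(cv2.imread('pics/t0.png'),cv2.COLOR_BGR2RGB)
p,e=tri(('scene',215,181.4),('top',394.2,190.6));print('griptop',p,e)
ms={'scene':mask(s,(205,175,20,22)),'top':mask(t,(383,183,20,18))};print([m.sum() for m in ms.values()])
best=[]
for a in np.radians(range(0,180,15)):
    r=minimize(cost,[p[0],p[1],136,a],args=(ms,),method='Nelder-Mead',options=dict(initial_simplex=np.array([p[0],p[1],136,a])+np.vstack([np.zeros(4),np.diag([6,6,6,.2])])))
    best.append((r.fun,*np.round(r.x,2)))
for b in sorted(best)[:5]:print(b)
print('lid',atz('top',385.4,196.4,66))
for nm,a,b in(('tip',(306.4,188.2),(237,202.5)),('root',(332.4,211.6),(194.2,205)),('btn',(432,321),(125,250))):print(nm,*tri(('scene',*a),('top',*b)))
for nm,u,v in(('root',194.2,205),('bend',231,203)):print(nm,atz('top',u,v,270))
for nm,u,v,z in(('yellow',343,171,156),('red',386,153,156),('amber',410,243,150),('turq2',433,200,156),('turq1',430,156,156),('spare',353,257,156),('beaker',332,212,80),('platec',(229),192,14)):print(nm,atz('top',u,v,z)[:2])
for u,v in((175.,195),(258,192),(259.5,240),(175,241)):print('plate',atz('top',u,v,14)[:2])
E
```

```text
griptop [ 614.0816335  -310.77142518  152.96335904] 0.46845679320431594
[np.uint64(0), np.uint64(52)]Traceback (most recent call last):
  File "<stdin>", line 7, in <module>
    res = _minimize_neldermead(fun, x0, args, callback, bounds=bounds,
                               **options)
    fsim[k] = func(sim[k])
              ~~~~^^^^^^^^
    fx = function(np.copy(x), *(wrapper_args + args))
  File "fit.py", line 15, in cost
    ys,xs=np.where(m);x0,y0=xs.min()-8,ys.min()-8;w,h=np.ptp(xs)+16,np.ptp(ys)+16
                            ~~~~~~^^
    return umr_minimum(a, axis, None, out, keepdims, initial, where)
ValueError: zero-size array to reduction operation minimum which has no identity
```

```bash
sed -i 's/>190/>110/;s/<=18/<=20/' fit.py
cat > m.py <<'E'
from fit import *
s=cv2.cvtColor(cv2.imread('pics/s0.png'),cv2.COLOR_BGR2RGB);t=cv2.cvtColor(cv2.imread('pics/t0.png'),cv2.COLOR_BGR2RGB)
p=[612,-308]
ms={'scene':mask(s,(205,175,20,22)),'top':mask(t,(383,183,20,18))};print([m.sum() for m in ms.values()])
print(s[188,216],s[181,215])
best=[]
for a in np.radians(range(0,180,15)):
    r=minimize(cost,[p[0],p[1],136,a],args=(ms,),method='Nelder-Mead',options=dict(initial_simplex=np.array([p[0],p[1],136,a])+np.vstack([np.zeros(4),np.diag([6,6,6,.2])])))
    best.append((r.fun,*np.round(r.x,2)))
for b in sorted(best)[:5]:print(b)
print('lid',atz('top',385.4,196.4,66))
for nm,a,b in(('tip',(306.4,188.2),(237,202.5)),('root',(332.4,211.6),(194.2,205)),('btn',(432,321),(125,250))):print(nm,*tri(('scene',*a),('top',*b)))
for nm,u,v in(('root',194.2,205),('bend',231,203)):print(nm,atz('top',u,v,270))
for nm,u,v,z in(('yellow',343,171,156),('red',386,153,156),('amber',410,243,150),('turq2',433,200,156),('turq1',430,156,156),('spare',353,257,156),('beaker',332,212,80)):print(nm,atz('top',u,v,z)[:2])
for u,v in((175.,195),(258,192),(259.5,240),(175,241)):print('plate',atz('top',u,v,14)[:2])
E
python3 m.py
```

```text
[np.uint64(107), np.uint64(68)]
[166  95  49] [213 136  79]Traceback (most recent call last):
  File "m.py", line 8, in <module>
    r=minimize(cost,[p[0],p[1],136,a],args=(ms,),method='Nelder-Mead',options=dict(initial_simplex=np.array([p[0],p[1],136,a])+np.vstack([np.zeros(4),np.diag([6,6,6,.2])])))
    res = _minimize_neldermead(fun, x0, args, callback, bounds=bounds,
                               **options)
    fxr = func(xr)
    fx = function(np.copy(x), *(wrapper_args + args))
  File "fit.py", line 16, in cost
    r=np.zeros((h*K,w*K),np.uint8);q=((hull(n,p).reshape(-1,2)-[x0,y0]+.5)*K)
                                       ~~~~^^^^^
  File "fit.py", line 10, in hull
    P.append(proj(n,[x+i*np.cos(a)-j*np.sin(a),y+i*np.sin(a)+j*np.cos(a),z+k]))
             ~~~~^^^^^^^^^^^^^^^^^^^^^^^^^^^^^^^^^^^^^^^^^^^^^^^^^^^^^^^^^^^^^
  File "h.py", line 15, in proj
    c=get_calibration(n);T=np.linalg.inv(np.array(c['cam_to_world']));p=T[:3,:3]@np.array(P,float)+T[:3,3]
ValueError: time passes only in moves, steps and waits
```

Too many calibration calls, so I'll cache them.

```bash
python3 - <<'E'
s=open('h.py').read().replace("get_calibration\n","get_calibration as _g\nimport functools\nget_calibration=functools.cache(_g)\n",1);open('h.py','w').write(s)
E
python3 m.py
```

```text
[np.uint64(107), np.uint64(68)]
[166  95  49] [213 136  79]
(np.float64(87.390625), np.float64(615.6), np.float64(-308.43), np.float64(136.04), np.float64(0.61))
(np.float64(88.640625), np.float64(615.6), np.float64(-307.98), np.float64(137.44), np.float64(0.6))
(np.float64(89.046875), np.float64(617.2), np.float64(-309.81), np.float64(137.14), np.float64(2.96))
(np.float64(89.140625), np.float64(616.88), np.float64(-310.18), np.float64(134.73), np.float64(2.95))
(np.float64(89.265625), np.float64(616.34), np.float64(-310.85), np.float64(134.13), np.float64(0.52))
lid [ 612.69301485 -309.21419475   66.        ]
tip [579.11360462  59.52847297 287.11055341] 0.9901809361556374
root [581.1681588  150.43664448 274.89814385] 9.976949747745264
btn [492.79219268 363.74183269  80.92819178] 0.9446305837280001
root [578.2828149  154.80145215 270.        ]
bend [580.31688215  74.3646978  270.        ]
yellow [ 665.81764185 -189.40739288]
red [ 706.87434985 -295.42230721]
amber [ 486.89440008 -341.81447873]
turq2 [ 588.14845249 -400.8417676 ]
turq1 [ 695.77597574 -400.45423198]
spare [ 457.01787531 -203.76787113]
beaker [ 574.47280942 -167.59593758]
plate [640.82570078 250.39896286]
plate [642.41331144  23.76399317]
plate [511.32756339  23.00176205]
plate [515.35220238 251.0916429 ]
```

Everything is consistent: lid centre (613,-309), grip z≈136, tip z≈287 (expected 290), and seat ≈(579.5,95). The fit's residual is high, so I'll check the yaw with an overlay.

Run:
```python
from fit import *
s=cv2.imread('pics/s0.png');t=cv2.imread('pics/t0.png')
ms={'scene':mask(s[...,::-1].copy(),(205,175,20,22)),'top':mask(t[...,::-1].copy(),(383,183,20,18))}
out=[]
for p in([614.5,-308.7,136,.6],[614.5,-308.7,136,.45],[614.5,-308.7,136,.75]):
  print(cost(p,ms),[ (np.where(m)[1].min(),np.where(m)[1].max(),np.where(m)[0].min(),np.where(m)[0].max()) for m in ms.values()])
  row=[]
  for n,im,(x,y) in(('scene',s,(200,170)),('top',t,(375,175))):
    K=8;c=cv2.resize(im[y:y+25,x:x+33],None,fx=K,fy=K,interpolation=cv2.INTER_CUBIC)
    X,Y,Z,a=p
    def q(i,j,k):return tuple(int(v) for v in np.round((proj(n,[X+i*np.cos(a)-j*np.sin(a),Y+i*np.sin(a)+j*np.cos(a),Z+k])-[x,y]+.5)*K))
    for k in(-26,20):
      L=[q(*v,k) for v in((-8,-12),(8,-12),(8,12),(-8,12))];cv2.polylines(c,[np.array(L)],True,(255,255,0) if k>0 else (0,255,0),1)
    cv2.line(c,q(0,-18,-70),q(0,18,-70),(255,0,255),1)
    row.append(c)
  out.append(np.hstack(row))
cv2.imwrite('pics/o0.png',np.vstack(out))
```

```text
90.40625 [(np.int64(211), np.int64(219), np.int64(180), np.int64(195)), (np.int64(385), np.int64(398), np.int64(186), np.int64(197))]
92.109375 [(np.int64(211), np.int64(219), np.int64(180), np.int64(195)), (np.int64(385), np.int64(398), np.int64(186), np.int64(197))]
94.09375 [(np.int64(211), np.int64(219), np.int64(180), np.int64(195)), (np.int64(385), np.int64(398), np.int64(186), np.int64(197))]
```

View pics/o0.png

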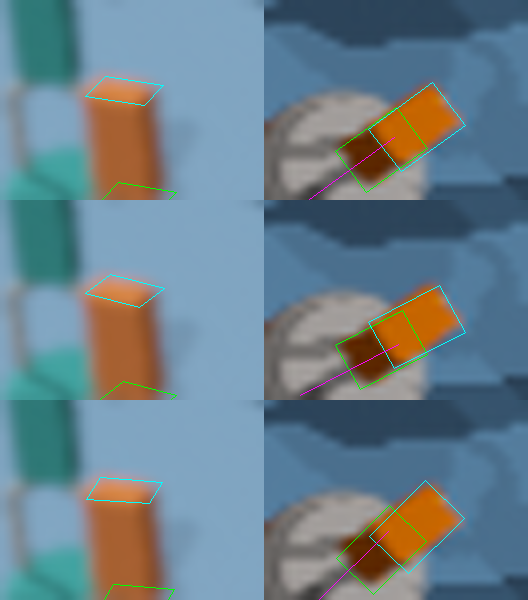

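The overlay at x-yaw 0.6 (top row) matches the grip box in the top view within about 2 mm. Now I'll turn, rise and go over.

Request:
arm_command(
  targets=[
    {"yaw":0.14,"z":-0.005},
    {"yaw":0.14,"z":-0.005},
    {"yaw":0.14,"z":-0.005},
    {"yaw":0.14,"z":-0.005},
    {"yaw":0.14,"z":-0.005},
    {"yaw":0.14,"z":-0.005},
    {"yaw":0.14,"z":-0.005},
    {"yaw":0.14,"z":-0.005},
    {"yaw":0.14},
    {"yaw":0.14},
  ],
)

```text
schema error: expected keys hand, x, y, z, yaw
```

Request:
arm_command(
  targets=[
    {"yaw":0.14},
    {"yaw":0.14},
    {"yaw":0.14},
    {"yaw":0.14},
    {"yaw":0.14},
    {"yaw":0.14},
    {"yaw":0.06},
    {"hand":0.3},
  ],
)

```text
schema error: expected keys hand, x, y, z, yaw
```

Request:
arm_command(
  targets=[
    {"y":0.046,"x":-0.0034},
    {"y":0.046,"x":-0.0034},
    {"y":0.046,"x":-0.0034},
    {"y":0.046,"x":-0.0034},
    {"y":0.046,"x":-0.0034},
    {"y":0.046,"x":-0.0034},
    {"y":0.046,"x":-0.0034},
    {"y":0.046,"x":-0.0034},
    {"y":0.046,"x":-0.0034},
    {"y":0.046,"x":-0.0034},
  ],
)

```text
schema error: expected keys hand, x, y, z, yaw
```

Request:
arm_command(
  targets=[
    {"y":0.046,"x":-0.0034},
    {"y":0.046,"x":-0.0034},
    {"y":0.046,"x":-0.0034},
    {"y":0.046,"x":-0.0034},
    {"y":0.046,"x":-0.0034},
    {"y":0.046,"x":-0.0034},
    {"y":0.046,"x":-0.0034},
    {"y":0.046,"x":-0.0034},
    {"y":0.03,"x":-0.0034},
    {},
  ],
)

```text
schema error: expected keys hand, x, y, z, yaw
```

All keys are needed in every row.

Request:
arm_command(
  targets=[
    {"hand":0.3,"x":0,"y":0,"z":-0.005,"yaw":0.14},
    {"hand":0.3,"x":0,"y":0,"z":-0.005,"yaw":0.14},
    {"hand":0.3,"x":0,"y":0,"z":-0.005,"yaw":0.14},
    {"hand":0.3,"x":0,"y":0,"z":-0.005,"yaw":0.14},
    {"hand":0.3,"x":0,"y":0,"z":-0.005,"yaw":0.14},
    {"hand":0.3,"x":0,"y":0,"z":-0.005,"yaw":0.14},
    {"hand":0.3,"x":0,"y":0,"z":-0.005,"yaw":0.14},
    {"hand":0.3,"x":0,"y":0,"z":-0.005,"yaw":0.14},
    {"hand":0.3,"x":0,"y":0,"z":0,"yaw":0.14},
    {"hand":0.3,"x":0,"y":0,"z":0,"yaw":0.14},
  ],
)

```text
clock: 1.1
eef_pos: [140.7, 531.6, 245.2]
eef_rot: [-3.141, 0.0, 1.477]
wrist_force: [-0.1, 0.4, -1.1]
finger_gap: 61.0
finger_force: 0.0
```

Request:
arm_command(
  targets=[
    {"hand":0.3,"x":0,"y":0,"z":0,"yaw":0.14},
    {"hand":0.3,"x":0,"y":0,"z":0,"yaw":0.14},
    {"hand":0.3,"x":0,"y":0,"z":0,"yaw":0.14},
    {"hand":0.3,"x":0,"y":0,"z":0,"yaw":0.14},
    {"hand":0.3,"x":0,"y":0,"z":0,"yaw":0.14},
    {"hand":0.3,"x":0,"y":0,"z":0,"yaw":0.14},
    {"hand":0.3,"x":0,"y":0,"z":0,"yaw":0.06},
    {"hand":0.3,"x":0,"y":0,"z":0,"yaw":0},
  ],
)

```text
clock: 1.9
eef_pos: [140.7, 531.6, 245.1]
eef_rot: [3.141, 0.001, 0.582]
wrist_force: [0.0, 0.3, -0.0]
finger_gap: 61.6
finger_force: 0.0
```

Request:
arm_command(
  targets=[
    {"hand":0.3,"x":-0.0035,"y":0.048,"z":0,"yaw":0},
    {"hand":0.3,"x":-0.0035,"y":0.048,"z":0,"yaw":0},
    {"hand":0.3,"x":-0.0035,"y":0.048,"z":0,"yaw":0},
    {"hand":0.3,"x":-0.0035,"y":0.048,"z":0,"yaw":0},
    {"hand":0.3,"x":-0.0035,"y":0.048,"z":0,"yaw":0},
    {"hand":0.3,"x":-0.0035,"y":0.048,"z":0,"yaw":0},
    {"hand":0.3,"x":-0.0035,"y":0.048,"z":0,"yaw":0},
    {"hand":0.3,"x":-0.0035,"y":0.048,"z":0,"yaw":0},
    {"hand":0.3,"x":-0.0035,"y":0.048,"z":0,"yaw":0},
    {"hand":0.3,"x":-0.0035,"y":0.048,"z":0,"yaw":0},
  ],
)

```text
clock: 2.9
eef_pos: [376.2, 109.7, 245.6]
eef_rot: [3.141, -0.001, 0.585]
wrist_force: [1.6, 0.4, 0.2]
finger_gap: 60.9
finger_force: 0.0
```

Request:
arm_command(
  targets=[
    {"hand":0.3,"x":-0.0035,"y":0.048,"z":0,"yaw":0},
    {"hand":0.3,"x":-0.0035,"y":0.048,"z":0,"yaw":0},
    {"hand":0.3,"x":-0.0035,"y":0.048,"z":0,"yaw":0},
    {"hand":0.3,"x":-0.0035,"y":0.048,"z":0,"yaw":0},
    {"hand":0.3,"x":-0.0035,"y":0.048,"z":0,"yaw":0},
    {"hand":0.3,"x":-0.0035,"y":0.048,"z":0,"yaw":0},
    {"hand":0.3,"x":-0.0035,"y":0.048,"z":0,"yaw":0},
    {"hand":0.3,"x":-0.0035,"y":0.048,"z":0,"yaw":0},
    {"hand":0.3,"x":-0.0035,"y":0.048,"z":0,"yaw":0},
    {"hand":0.3,"x":0,"y":0.04,"z":0,"yaw":0},
  ],
)

```text
clock: 3.9
eef_pos: [609.6, -302.2, 244.8]
eef_rot: [-3.141, 0.0, 0.584]
wrist_force: [0.2, 0.4, 0.4]
finger_gap: 61.2
finger_force: 0.0
```

Request:
arm_command(
  targets=[
    {"hand":0.3,"x":0,"y":0.007,"z":0.005,"yaw":0},
    {"hand":0.3,"x":0,"y":0,"z":0.02,"yaw":0},
    {"hand":0.3,"x":0,"y":0,"z":0.02,"yaw":0},
    {"hand":0.3,"x":0,"y":0,"z":0.02,"yaw":0},
    {"hand":0.3,"x":0,"y":0,"z":0.02,"yaw":0},
    {"hand":0.3,"x":0,"y":0,"z":0.02,"yaw":0},
    {"hand":0.3,"x":0,"y":0,"z":0.015,"yaw":0},
    {"hand":0.3,"x":0,"y":0,"z":0.008,"yaw":0},
    {"hand":0.3,"x":0,"y":0,"z":0,"yaw":0},
  ],
)

```text
clock: 4.8
eef_pos: [612.7, -305.2, 116.5]
eef_rot: [-3.14, 0.001, 0.584]
wrist_force: [0.1, 0.8, -0.1]
finger_gap: 60.9
finger_force: 0.0
```

Run:
```python
from h import *
s=shot('scene','s1.png');t=shot('top','t1.png')
f=lambda im,x,y:cv2.resize(im[y:y+75,x:x+70],(420,450),interpolation=cv2.INTER_CUBIC)
cv2.imwrite('pics/c1.png',cv2.cvtColor(np.ascontiguousarray(np.hstack([f(s,180,150),f(t,355,155)])[:,:800]),cv2.COLOR_RGB2BGR))
```

```text
(no output)
```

View pics/c1.png

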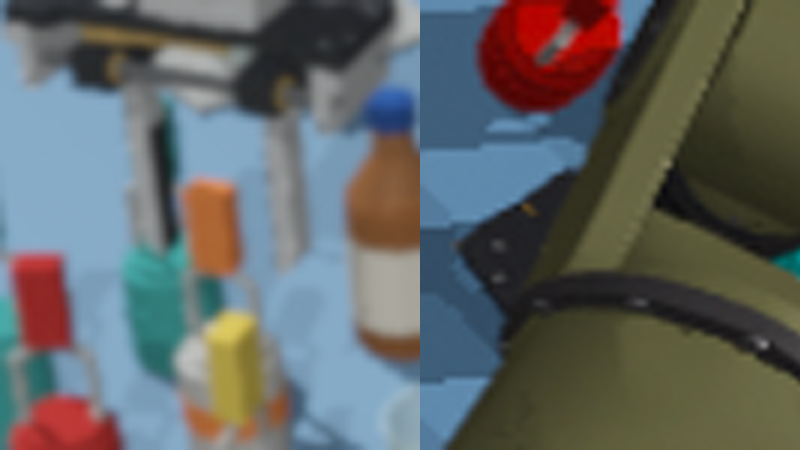

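The orange grip (scene ≈(215,187)) stands midway between the open fingers, and nothing else is in the way. Close and lift.

Request:
arm_command(
  newtons=30,
  targets=[
    {"hand":0.3,"x":-0.001,"y":0.003,"z":0,"yaw":0},
    {"hand":-1,"x":0,"y":0,"z":0,"yaw":0},
    {"hand":-1,"x":0,"y":0,"z":0,"yaw":0},
    {"hand":-1,"x":0,"y":0,"z":0,"yaw":0},
    {"hand":-1,"x":0,"y":0,"z":0,"yaw":0},
    {"hand":-1,"x":0,"y":0,"z":0,"yaw":0},
    {"hand":-1,"x":0,"y":0,"z":0,"yaw":0},
  ],
)

```text
clock: 5.6
eef_pos: [613.8, -308.6, 117.4]
eef_rot: [-3.141, 0.0, 0.583]
wrist_force: [-0.0, 0.1, 0.1]
finger_gap: 24.2
finger_force: 30.0
```

Request:
arm_command(
  targets=[
    {"hand":-1,"x":0,"y":0,"z":-0.005,"yaw":0},
    {"hand":-1,"x":0,"y":0,"z":-0.015,"yaw":0},
    {"hand":-1,"x":0,"y":0,"z":-0.025,"yaw":0},
    {"hand":-1,"x":0,"y":0,"z":-0.025,"yaw":0},
    {"hand":-1,"x":0,"y":0,"z":-0.025,"yaw":0},
    {"hand":-1,"x":0,"y":0,"z":-0.025,"yaw":0},
    {"hand":-1,"x":0,"y":0,"z":-0.025,"yaw":0},
    {"hand":-1,"x":0,"y":0,"z":-0.025,"yaw":0},
    {"hand":-1,"x":0,"y":0,"z":-0.015,"yaw":0},
    {"hand":-1,"x":0,"y":0,"z":-0.005,"yaw":0},
  ],
)

```text
clock: 6.6
eef_pos: [614.0, -308.7, 310.5]
eef_rot: [3.138, -0.002, 0.583]
wrist_force: [-0.3, -0.5, -4.3]
finger_gap: 24.3
finger_force: 30.0
```

Request:
arm_command(
  targets=[
    {"hand":-1,"x":0,"y":0,"z":0,"yaw":-0.12},
    {"hand":-1,"x":0,"y":0,"z":0,"yaw":-0.12},
    {"hand":-1,"x":0,"y":0,"z":0,"yaw":-0.12},
    {"hand":-1,"x":0,"y":0,"z":0,"yaw":-0.12},
    {"hand":-1,"x":0,"y":0,"z":0,"yaw":-0.12},
    {"hand":-1,"x":0,"y":0,"z":0,"yaw":-0.12},
    {"hand":-1,"x":0,"y":0,"z":0,"yaw":-0.12},
    {"hand":-1,"x":0,"y":0,"z":0,"yaw":-0.12},
    {"hand":-1,"x":0,"y":0,"z":0,"yaw":-0.028},
    {"hand":-1,"x":0,"y":0,"z":0,"yaw":0},
  ],
)

```text
clock: 7.6
eef_pos: [613.7, -308.6, 307.2]
eef_rot: [-3.141, -0.0, 1.569]
wrist_force: [-0.2, -0.2, -4.2]
finger_gap: 23.6
finger_force: 30.0
```

Request:
arm_command(
  targets=[
    {"hand":-1,"x":0.015,"y":-0.002,"z":0,"yaw":0},
    {"hand":-1,"x":0.035,"y":-0.004,"z":0,"yaw":0},
    {"hand":-1,"x":0.045,"y":-0.004,"z":0,"yaw":0},
    {"hand":-1,"x":0.045,"y":-0.004,"z":0,"yaw":0},
    {"hand":-1,"x":0.045,"y":-0.004,"z":0,"yaw":0},
    {"hand":-1,"x":0.045,"y":-0.004,"z":0,"yaw":0},
    {"hand":-1,"x":0.045,"y":-0.004,"z":0,"yaw":0},
    {"hand":-1,"x":0.03,"y":-0.004,"z":0,"yaw":0},
    {"hand":-1,"x":0.01,"y":-0.004,"z":0,"yaw":0},
    {"hand":-1,"x":0,"y":0,"z":0,"yaw":0},
  ],
)

```text
clock: 8.6
eef_pos: [579.5, 7.2, 307.7]
eef_rot: [3.141, 0.0, 1.571]
wrist_force: [-0.2, -0.6, -2.5]
finger_gap: 24.0
finger_force: 30.0
```

Run:
```python
from h import *
s=shot('scene','s2.png');t=shot('top','t2.png')
f=lambda im,x,y:cv2.resize(im[y:y+90,x:x+80],(400,450),interpolation=cv2.INTER_CUBIC)
cv2.imwrite('pics/c2.png',cv2.cvtColor(np.hstack([f(s,280,150),f(t,180,160)]),cv2.COLOR_RGB2BGR))
st=manip.read_state();print(st['eef_pos'],st['wrist_force'])
```

```text
[579.93487187   5.29536039 307.49744614] [-0.19052906 -0.61086553 -4.04342566]
```

View pics/c2.png

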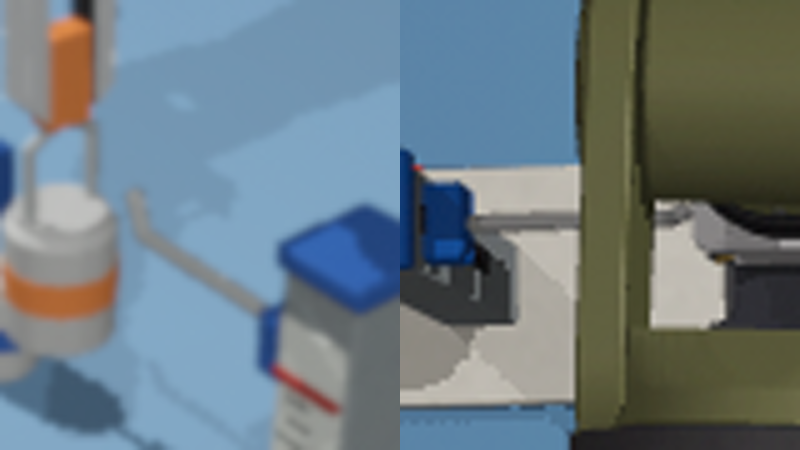

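The can hangs upright in the grip, the stirrup opening faces the hook, and the hook tip is at scene ≈(307,188). I'll check the model against these pixels before threading.

Run:
```python
from h import *
from scipy.optimize import least_squares
O=[('scene',(307,188.2),(-33.5,0,20)),('scene',(309.2,196.6),(-33.5,0,0)),('scene',(333,211.3),(57,0,0)),('top',(237,202.5),(-33.5,0,18)),('top',(194.3,204.5),(57,0,0))]
def f(p):
    r=[]
    for n,uv,(x,y,z) in O:
        # scale -x = world -y (angle a): local x -> (sin a.., cos a)
        X=[p[0]+x*np.sin(p[2]),p[1]+x*np.cos(p[2]),270+p[3]+z];r+=list(proj(n,X)-uv)
    return r
r=least_squares(f,[579,95,0,0]);print(np.round(r.x,3),np.round(r.fun,1))
e=np.array([579.9,5.3,307.5-13])
for nm,d,m in(('peak',(0,0,8),(292.4,175)),('footL',(18,0,-38),(285.8,194.5)),('footR',(-18,0,-38),None),('griptopc',(0,0,52),(293.8,155.2)),('bottom c',(0,0,-104),None)):print(nm,np.round(proj('scene',e+d),1),m)
```

```text
[5.79124e+02 9.45000e+01 3.30000e-02 1.63000e-01] [ 0.5 -1.1 -1.9 -1.5  2.1  2.5 -0.6  0.3  1.4 -0.8]
peak [290.8 172.7] (292.4, 175)
footL [284.5 193. ] (285.8, 194.5)
footR [296.8 188. ] None
griptopc [290.8 154.6] (293.8, 155.2)
bottom c [290.7 214.3] None
```

The model agrees within a few mm: seat ≈(579,94.5,270). Thread now, slowly.

Request:
arm_command(
  targets=[
    {"hand":-1,"x":0.004,"y":0,"z":0,"yaw":0},
    {"hand":-1,"x":0.006,"y":0,"z":0,"yaw":0},
    {"hand":-1,"x":0.006,"y":0,"z":0,"yaw":0},
    {"hand":-1,"x":0.006,"y":0,"z":0,"yaw":0},
    {"hand":-1,"x":0.006,"y":-0.001,"z":0,"yaw":0},
    {"hand":-1,"x":0.006,"y":0,"z":0,"yaw":0},
    {"hand":-1,"x":0.006,"y":0,"z":0,"yaw":0},
    {"hand":-1,"x":0.006,"y":0,"z":0,"yaw":0},
    {"hand":-1,"x":0.006,"y":0,"z":0,"yaw":0},
    {"hand":-1,"x":0,"y":0,"z":0,"yaw":0},
  ],
)

```text
clock: 9.7
eef_pos: [578.8, 59.1, 307.4]
eef_rot: [-3.142, -0.0, 1.572]
wrist_force: [-0.1, 0.6, -3.8]
finger_gap: 23.6
finger_force: 30.0
```

Request:
arm_command(
  targets=[
    {"hand":-1,"x":0.004,"y":0,"z":0,"yaw":0},
    {"hand":-1,"x":0.006,"y":0,"z":0,"yaw":0},
    {"hand":-1,"x":0.006,"y":0,"z":0,"yaw":0},
    {"hand":-1,"x":0.006,"y":0,"z":0,"yaw":0},
    {"hand":-1,"x":0.006,"y":0,"z":0,"yaw":0},
    {"hand":-1,"x":0.006,"y":0,"z":0,"yaw":0},
    {"hand":-1,"x":0.003,"y":0,"z":0,"yaw":0},
    {"hand":-1,"x":0,"y":0,"z":0,"yaw":0},
    {"hand":-1,"x":0,"y":0,"z":0,"yaw":0},
  ],
)

```text
clock: 10.6
eef_pos: [578.8, 95.3, 307.4]
eef_rot: [-3.142, 0.0, 1.571]
wrist_force: [0.5, 0.1, -3.6]
finger_gap: 23.9
finger_force: 30.0
```

Run:
```python
from h import *
s=shot('scene','s3.png')
cv2.imwrite('pics/c3.png',cv2.cvtColor(cv2.resize(s[130:255,270:395],(600,600),interpolation=cv2.INTER_CUBIC),cv2.COLOR_RGB2BGR))
st=manip.read_state();print(st['eef_pos'],st['wrist_force'],st['moment'])
```

```text
[578.85773258  95.17398436 307.44356999] [ 0.14778754 -0.82368447 -3.51414171] [-0.00893341  0.06123099 -0.00272006]
```

View pics/c3.png

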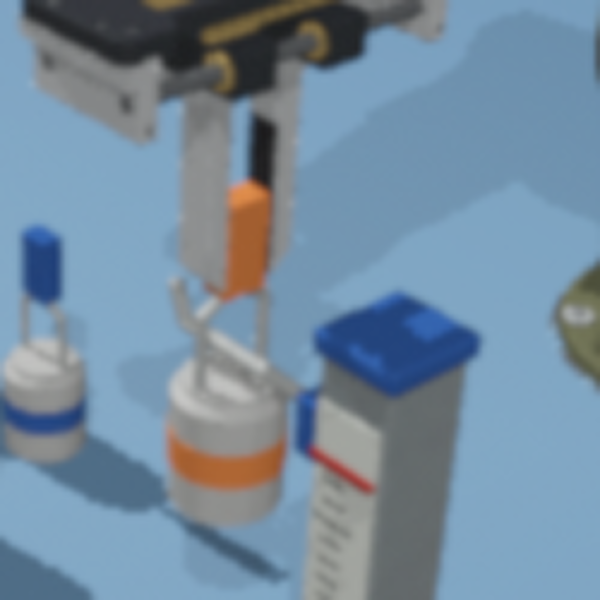

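The prong runs through the stirrup, with the upturned tip (crop ≈(178,290)) outside it and the carriage at its default height. Lower at 20–25 mm/s, watching the force.

Request:
arm_command(
  targets=[
    {"hand":-1,"x":0,"y":0,"z":0.001,"yaw":0},
    {"hand":-1,"x":0,"y":0,"z":0.002,"yaw":0},
    {"hand":-1,"x":0,"y":0,"z":0.002,"yaw":0},
    {"hand":-1,"x":0,"y":0,"z":0.002,"yaw":0},
    {"hand":-1,"x":0,"y":0,"z":0.002,"yaw":0},
    {"hand":-1,"x":0,"y":0,"z":0.002,"yaw":0},
    {"hand":-1,"x":0,"y":0,"z":0.002,"yaw":0},
    {"hand":-1,"x":0,"y":0,"z":0.002,"yaw":0},
    {"hand":-1,"x":0,"y":0,"z":0.002,"yaw":0},
    {"hand":-1,"x":0,"y":0,"z":0.002,"yaw":0},
  ],
)

```text
clock: 11.65
eef_pos: [578.8, 95.4, 288.3]
eef_rot: [-3.142, -0.0, 1.571]
wrist_force: [0.7, -0.4, -3.7]
finger_gap: 23.3
finger_force: 30.0
```

Request:
arm_command(
  targets=[
    {"hand":-1,"x":0,"y":0,"z":0.0015,"yaw":0},
    {"hand":-1,"x":0,"y":0,"z":0.0015,"yaw":0},
    {"hand":-1,"x":0,"y":0,"z":0.0015,"yaw":0},
    {"hand":-1,"x":0,"y":0,"z":0.0015,"yaw":0},
    {"hand":-1,"x":0,"y":0,"z":0.0015,"yaw":0},
    {"hand":-1,"x":0,"y":0,"z":0.0015,"yaw":0},
    {"hand":-1,"x":0,"y":0,"z":0.0015,"yaw":0},
    {"hand":-1,"x":0,"y":0,"z":0.0015,"yaw":0},
    {"hand":-1,"x":0,"y":0,"z":0.0015,"yaw":0},
    {"hand":-1,"x":0,"y":0,"z":0.0015,"yaw":0},
  ],
)

```text
clock: 12.65
eef_pos: [578.9, 95.3, 273.4]
eef_rot: [3.142, -0.0, 1.571]
wrist_force: [0.0, 0.2, -2.5]
finger_gap: 24.0
finger_force: 30.0
```

Request:
arm_command(
  targets=[
    {"hand":-1,"x":0,"y":0,"z":0.0015,"yaw":0},
    {"hand":-1,"x":0,"y":0,"z":0.0015,"yaw":0},
    {"hand":-1,"x":0,"y":0,"z":0.0015,"yaw":0},
    {"hand":-1,"x":0,"y":0,"z":0.0015,"yaw":0},
    {"hand":-1,"x":0,"y":0,"z":0.0015,"yaw":0},
    {"hand":-1,"x":0,"y":0,"z":0.0015,"yaw":0},
    {"hand":-1,"x":0,"y":0,"z":0.0015,"yaw":0},
    {"hand":-1,"x":0,"y":0,"z":0.0015,"yaw":0},
    {"hand":-1,"x":0,"y":0,"z":0,"yaw":0},
    {"hand":-1,"x":0,"y":0,"z":0,"yaw":0},
  ],
)

```text
clock: 13.65
eef_pos: [578.8, 95.3, 261.5]
eef_rot: [3.142, 0.0, 1.571]
wrist_force: [0.5, 0.2, -1.5]
finger_gap: 23.9
finger_force: 30.0
```

```bash
cat > avg.py <<'E'
from h import *
z=[];f=[]
for i in range(24):
    camera('scene');s=manip.read_state();z.append(s['eef_pos'][2]);f.append(s['wrist_force'])
f=np.array(f);print(s['clock'],np.mean(z),f.mean(0),f.std(0))
E
python3 avg.py
```

```text
14.85 261.4758422496872 [-0.11327409 -0.06254822 -1.56929936] [0.44972679 0.3231379  0.43324819]
```

Request:
arm_command(
  targets=[
    {"hand":-1,"x":0,"y":0,"z":0.001,"yaw":0},
    {"hand":-1,"x":0,"y":0,"z":0.002,"yaw":0},
    {"hand":-1,"x":0,"y":0,"z":0.002,"yaw":0},
    {"hand":-1,"x":0,"y":0,"z":0.002,"yaw":0},
    {"hand":-1,"x":0,"y":0,"z":0.002,"yaw":0},
    {"hand":-1,"x":0,"y":0,"z":0.002,"yaw":0},
    {"hand":-1,"x":0,"y":0,"z":0.002,"yaw":0},
    {"hand":-1,"x":0,"y":0,"z":0.002,"yaw":0},
    {"hand":-1,"x":0,"y":0,"z":0.002,"yaw":0},
    {"hand":-1,"x":0,"y":0,"z":0,"yaw":0},
  ],
)

```text
clock: 15.85
eef_pos: [578.8, 95.3, 244.2]
eef_rot: [-3.141, 0.0, 1.571]
wrist_force: [0.2, 0.0, 0.1]
finger_gap: 23.5
finger_force: 30.0
```

```bash
python3 avg.py
```

```text
17.05 244.47619584535695 [ 0.0553232   0.1735725  -0.33969247] [0.47916611 0.60410812 0.42827404]
```

The forces put the balance at z≈240 (uncertainty about 0.2 N, inside the 0.5 N limit). Ease down the last 4.5 mm, soften the grip, then let go.

Request:
arm_command(
  newtons=3,
  targets=[
    {"hand":-1,"x":0,"y":0,"z":0.001,"yaw":0},
    {"hand":-1,"x":0,"y":0,"z":0.001,"yaw":0},
    {"hand":-1,"x":0,"y":0,"z":0.001,"yaw":0},
    {"hand":-1,"x":0,"y":0,"z":0.001,"yaw":0},
    {"hand":-1,"x":0,"y":0,"z":0.0005,"yaw":0},
    {"hand":-1,"x":0,"y":0,"z":0,"yaw":0},
    {"hand":-1,"x":0,"y":0,"z":0,"yaw":0},
    {"hand":-1,"x":0,"y":0,"z":0,"yaw":0},
  ],
)

```text
clock: 17.85
eef_pos: [578.9, 95.3, 240.0]
eef_rot: [3.141, -0.0, 1.571]
wrist_force: [2.5, -0.4, 0.6]
finger_gap: 24.0
finger_force: 3.0
```

```bash
python3 avg.py
```

```text
19.05 239.96352846061768 [ 2.75362565  0.10709408 -0.07077426] [0.53069869 0.425622   0.3658118 ]
```

The vertical force is balanced (−0.07 N), but a sideways force of 2.75 N has appeared. I'll look before letting go.

Run:
```python
from h import *
s=np.mean([camera('scene').astype(float) for _ in range(2)],0).astype(np.uint8)
c=cv2.resize(s[175:235,295:355],(600,600),interpolation=cv2.INTER_CUBIC)
cv2.imwrite('pics/c4.png',cv2.cvtColor(c,cv2.COLOR_RGB2BGR))
st=manip.read_state();print(st['clock'],st['eef_pos'],st['wrist_force'],st['moment'],st['finger_gap'])
e=np.array([578.9,95.3,240-13.4])
for nm,d in(('peak',(0,0,8)),('shoulderR(+x)',(18,0,-2.4)),('shoulder-x',(-18,0,-2.4)),('foot+x',(18,0,-38)),('foot-x',(-18,0,-38)),('prong root',(0,57,0)),('bend',(0,-33.5,0)),('tip',(0,-33.5,20)),('griptop',(0,0,52))):print(nm,np.round((proj('scene',e+d)-[295,175]+.5)*10))
```

```text
19.15 [578.86030257  95.31443977 239.9540503 ] [1.94834345 0.0497535  0.52750018] [-0.0462537  -0.53500131 -0.03094638] 24.397618547774833
peak [223. 412.]
shoulderR(+x) [158. 480.]
shoulder-x [282. 422.]
foot+x [153. 611.]
foot-x [275. 552.]
prong root [403. 565.]
bend [122. 375.]
tip [124. 299.]
griptop [231. 239.]
```

View pics/c4.png

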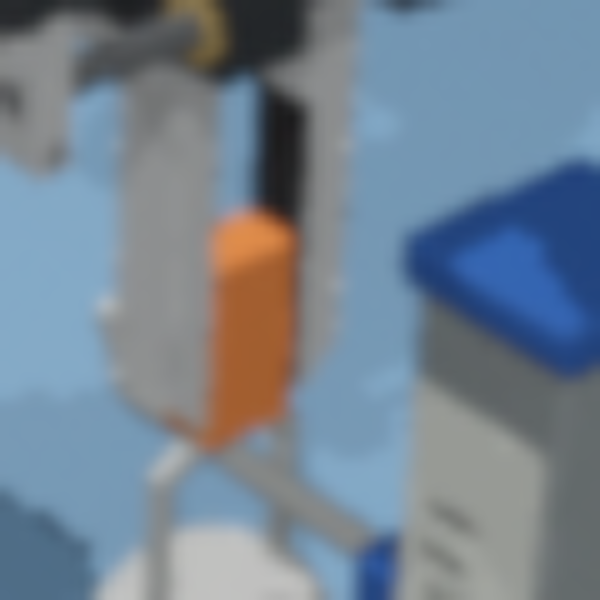

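The prong sits off-centre under the gable. The tip is about 3 px left of the model, the sideways force is +x, and contact came about 4 mm early. All three point to a prong ~7 mm further in +x. Re-firm the grip and shift +x while easing down the slope.

Request:
arm_command(
  newtons=15,
  targets=[
    {"hand":-1,"x":0,"y":0,"z":0,"yaw":0},
    {"hand":-1,"x":0,"y":0,"z":0,"yaw":0},
    {"hand":-1,"x":0,"y":0.001,"z":0.0005,"yaw":0},
    {"hand":-1,"x":0,"y":0.001,"z":0.0005,"yaw":0},
    {"hand":-1,"x":0,"y":0.001,"z":0.0005,"yaw":0},
    {"hand":-1,"x":0,"y":0.001,"z":0.0005,"yaw":0},
    {"hand":-1,"x":0,"y":0.001,"z":0.0005,"yaw":0},
    {"hand":-1,"x":0,"y":0,"z":0,"yaw":0},
    {"hand":-1,"x":0,"y":0,"z":0,"yaw":0},
  ],
)

```text
clock: 20.05
eef_pos: [583.0, 95.4, 236.9]
eef_rot: [-3.139, 0.0, 1.571]
wrist_force: [-5.6, -0.2, -0.4]
finger_gap: 24.0
finger_force: 15.0
```

```bash
sed -i 's/print(s/print(s["moment"],s["finger_gap"],s["eef_pos"],s/' avg.py; python3 avg.py
```

```text
[-0.01350101  1.26062505 -0.00413471] 24.004922138203 [583.06400966  95.37597815 236.97198378] 21.25 236.9704606715239 [-5.59488218 -0.11151206 -0.1135741 ] [0.48239265 0.41435932 0.5709491 ]
```

The sideways force reversed, so the gable peak is now at or just past the prong, wedged against arm compliance. Back off 0.9 mm and recheck.

Request:
arm_command(
  targets=[
    {"hand":-1,"x":0,"y":-0.0005,"z":0,"yaw":0},
    {"hand":-1,"x":0,"y":-0.0004,"z":0,"yaw":0},
    {"hand":-1,"x":0,"y":0,"z":0,"yaw":0},
    {"hand":-1,"x":0,"y":0,"z":0,"yaw":0},
  ],
)

```text
clock: 21.65
eef_pos: [582.9, 95.4, 237.4]
eef_rot: [-3.141, -0.0, 1.571]
wrist_force: [-2.5, -0.7, -0.1]
finger_gap: 23.9
finger_force: 15.0
```

```bash
python3 avg.py
```

```text
[ 0.00774949  0.89955502 -0.02302787] 23.611309075259673 [582.92247379  95.32148607 237.42552197] 22.85 237.4271663688011 [-3.59121298  0.30124985  0.12921465] [0.65818025 0.49410537 0.44155489]
```

Request:
arm_command(
  targets=[
    {"hand":-1,"x":0,"y":-0.0005,"z":0,"yaw":0},
    {"hand":-1,"x":0,"y":-0.0005,"z":0,"yaw":0},
    {"hand":-1,"x":0,"y":-0.0005,"z":0,"yaw":0},
    {"hand":-1,"x":0,"y":0,"z":0,"yaw":0},
    {"hand":-1,"x":0,"y":0,"z":0,"yaw":0},
  ],
)

```text
clock: 23.35
eef_pos: [581.5, 95.3, 237.5]
eef_rot: [3.141, 0.0, 1.571]
wrist_force: [0.4, -0.3, -0.4]
finger_gap: 23.6
finger_force: 15.0
```

```bash
python3 avg.py
```

```text
[-0.14678841  0.09156418 -0.00534925] 23.538346274447967 [581.44345539  95.30410191 237.46113379] 24.55 237.45559641244748 [ 0.36982764 -0.28126061  0.17444254] [0.5685956  0.40263416 0.44123003]
```

Sideways ≈0.4 N, vertical +0.17 N (slightly low). Raise 1.5 mm, soften the grip and open.

Request:
arm_command(
  newtons=5,
  targets=[
    {"hand":-1,"x":0,"y":0,"z":-0.0005,"yaw":0},
    {"hand":-1,"x":0,"y":0,"z":-0.0005,"yaw":0},
    {"hand":-1,"x":0,"y":0,"z":-0.0005,"yaw":0},
    {"hand":-1,"x":0,"y":0,"z":0,"yaw":0},
    {"hand":-1,"x":0,"y":0,"z":0,"yaw":0},
    {"hand":-1,"x":0,"y":0,"z":0,"yaw":0},
  ],
)

```text
clock: 25.15
eef_pos: [581.4, 95.3, 238.9]
eef_rot: [-3.142, -0.0, 1.571]
wrist_force: [0.9, -1.0, 0.2]
finger_gap: 23.8
finger_force: 5.0
```

```bash
python3 avg.py
```

```text
[-0.14061126  0.09015029  0.04473402] 24.094553775679906 [581.45791673  95.32689873 238.95309322] 26.35 238.93570620844173 [-0.00852502 -0.38550495 -0.13528587] [0.35105241 0.51273081 0.51912476]
```

Everything is near zero, so I'll release.

Request:
arm_command(
  targets=[
    {"hand":-0.47,"x":0,"y":0,"z":0,"yaw":0},
    {"hand":-0.45,"x":0,"y":0,"z":0,"yaw":0},
    {"hand":-0.4,"x":0,"y":0,"z":0,"yaw":0},
    {"hand":-0.3,"x":0,"y":0,"z":0,"yaw":0},
    {"hand":-0.2,"x":0,"y":0,"z":0,"yaw":0},
    {"hand":-0.1,"x":0,"y":0,"z":0,"yaw":0},
    {"hand":-0.1,"x":0,"y":0,"z":0,"yaw":0},
  ],
)

```text
clock: 27.05
eef_pos: [581.5, 95.3, 239.0]
eef_rot: [3.141, -0.0, 1.571]
wrist_force: [-0.0, 0.0, 0.2]
finger_gap: 42.0
finger_force: 0.0
```

Run:
```python
from h import *
g=[camera('scene')[150:240,275:345].astype(int) for _ in range(10)]
print([round(float(np.abs(a-g[-1]).mean()),2) for a in g])
s=shot('scene','s5.png')
cv2.imwrite('pics/c5.png',cv2.cvtColor(cv2.resize(s[165:240,285:360],(600,600),interpolation=cv2.INTER_CUBIC),cv2.COLOR_RGB2BGR))
st=manip.read_state();print(st['clock'],st['eef_pos'],st['wrist_force'],st['finger_gap'])
```

```text
[0.45, 0.37, 0.33, 0.32, 0.31, 0.31, 0.31, 0.31, 0.31, 0.0]
27.6 [581.42932772  95.34709309 238.92222836] [-0.11478602  0.17174493  0.49046555] 42.371398185242114
```

View pics/c5.png

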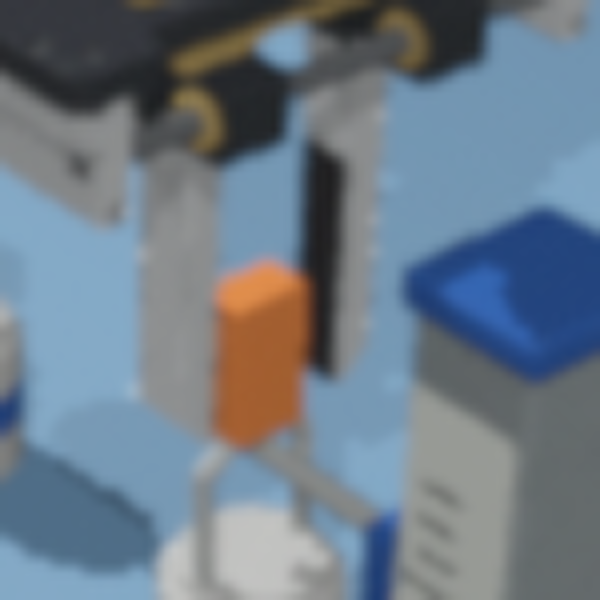

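The picture is still (frame differences at the noise floor). The can hangs by its stirrup (grip at crop ≈(260,350)) between open fingers. Open wider and rise clear.

Request:
arm_command(
  targets=[
    {"hand":0.1,"x":0,"y":0,"z":0,"yaw":0},
    {"hand":0.3,"x":0,"y":0,"z":0,"yaw":0},
    {"hand":0.4,"x":0,"y":0,"z":0,"yaw":0},
    {"hand":0.4,"x":0,"y":0,"z":-0.005,"yaw":0},
    {"hand":0.4,"x":0,"y":0,"z":-0.015,"yaw":0},
    {"hand":0.4,"x":0,"y":0,"z":-0.025,"yaw":0},
    {"hand":0.4,"x":0,"y":0,"z":-0.03,"yaw":0},
    {"hand":0.4,"x":0,"y":0,"z":-0.03,"yaw":0},
    {"hand":0.4,"x":0,"y":0,"z":-0.03,"yaw":0},
    {"hand":0.4,"x":0,"y":0,"z":0,"yaw":0},
  ],
)

```text
clock: 28.6
eef_pos: [581.9, 95.4, 378.6]
eef_rot: [3.135, -0.001, 1.571]
wrist_force: [0.3, -0.2, 1.4]
finger_gap: 66.3
finger_force: 0.0
```

Request:
arm_command(
  targets=[
    {"hand":-1,"x":0.01,"y":-0.02,"z":0,"yaw":0},
    {"hand":-1,"x":0.02,"y":-0.03,"z":0,"yaw":0},
    {"hand":-1,"x":0.03,"y":-0.03,"z":0,"yaw":0},
    {"hand":-1,"x":0.035,"y":-0.008,"z":0,"yaw":0},
    {"hand":-1,"x":0.04,"y":0,"z":0,"yaw":0},
    {"hand":-1,"x":0.04,"y":0,"z":0,"yaw":0},
    {"hand":-1,"x":0.04,"y":0,"z":0,"yaw":0},
    {"hand":-1,"x":0.035,"y":0,"z":0,"yaw":0},
    {"hand":-1,"x":0.018,"y":0,"z":0,"yaw":0},
    {"hand":-1,"x":0,"y":0,"z":0,"yaw":0},
  ],
)

```text
clock: 29.6
eef_pos: [492.9, 365.2, 372.5]
eef_rot: [-3.14, 0.001, 1.573]
wrist_force: [-0.4, -0.3, -0.2]
finger_gap: 0.3
finger_force: 0.0
```

Request:
arm_command(
  targets=[
    {"hand":-1,"x":0,"y":0,"z":0.03,"yaw":0},
    {"hand":-1,"x":0,"y":0,"z":0.05,"yaw":0},
    {"hand":-1,"x":0,"y":0,"z":0.05,"yaw":0},
    {"hand":-1,"x":0,"y":0,"z":0.05,"yaw":0},
    {"hand":-1,"x":0,"y":0,"z":0.03,"yaw":0},
    {"hand":-1,"x":0,"y":0,"z":0.02,"yaw":0},
    {"hand":-1,"x":0,"y":0,"z":0,"yaw":0},
    {"hand":-1,"x":0,"y":0,"z":0,"yaw":0},
  ],
)

```text
clock: 30.4
eef_pos: [493.8, 362.8, 144.9]
eef_rot: [3.141, -0.0, 1.57]
wrist_force: [-0.3, -0.1, 0.9]
finger_gap: 0.2
finger_force: 0.0
```

Run:
```python
from h import *
g=[camera('scene')[150:250,275:345].astype(int) for _ in range(8)]
print([round(float(np.abs(a-g[-1]).mean()),2) for a in g])
s=shot('scene','s6.png');t=shot('top','t6.png')
f=lambda im,x,y,w,h:cv2.resize(im[y:y+h,x:x+w],(400,600),interpolation=cv2.INTER_CUBIC)
cv2.imwrite('pics/c6.png',cv2.cvtColor(np.hstack([f(s,270,160,100,150),f(s,370,220,100,150)]),cv2.COLOR_RGB2BGR))
st=manip.read_state();print(st['clock'],st['eef_pos'],st['wrist_force'],st['finger_gap'])
print(proj('scene',st['eef_pos']),proj('scene',[492.8,363.7,80.9]))
```

```text
[0.22, 0.22, 0.21, 0.22, 0.22, 0.22, 0.21, 0.0]
30.9 [493.43823311 363.36443616 144.08972713] [-0.28425037  0.6562369  -0.30458221] 0.3247796416478155
[438.59116882 299.38586889] [432.22280055 321.01025945]
```

View pics/c6.png

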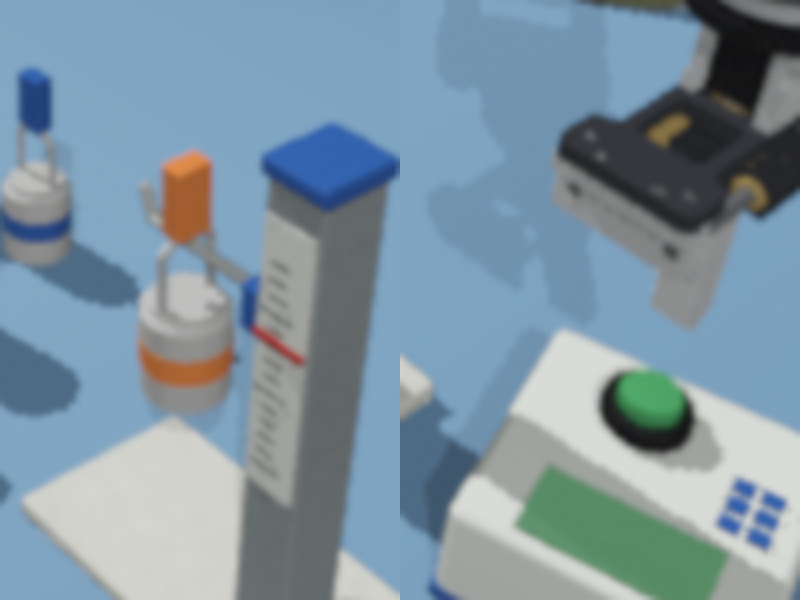

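The can hangs upright and still between tip and carriage, and the closed fingers stand over the green button (crop ≈(650,395)). Press now.

Request:
arm_command(
  targets=[
    {"hand":-1,"x":0,"y":0,"z":0.015,"yaw":0},
    {"hand":-1,"x":0,"y":0,"z":0.02,"yaw":0},
    {"hand":-1,"x":0,"y":0,"z":0.015,"yaw":0},
    {"hand":-1,"x":0,"y":0,"z":0.005,"yaw":0},
    {"hand":-1,"x":0,"y":0,"z":0.003,"yaw":0},
    {"hand":-1,"x":0,"y":0,"z":0.002,"yaw":0},
    {"hand":-1,"x":0,"y":0,"z":0.002,"yaw":0},
    {"hand":-1,"x":0,"y":0,"z":0,"yaw":0},
  ],
)

```text
clock: 31.7
eef_pos: [493.2, 363.2, 85.6]
eef_rot: [3.142, 0.0, 1.571]
wrist_force: [-18.6, -12.3, 35.3]
finger_gap: 0.8
finger_force: 17.7
```

Request:
arm_command(
  targets=[
    {"hand":-1,"x":0,"y":0,"z":-0.005,"yaw":0},
    {"hand":-1,"x":0,"y":0,"z":-0.01,"yaw":0},
    {"hand":-1,"x":0,"y":0,"z":-0.02,"yaw":0},
    {"hand":-1,"x":0,"y":0,"z":0,"yaw":0},
  ],
)

```text
clock: 32.1
eef_pos: [494.5, 364.0, 119.7]
eef_rot: [3.138, -0.002, 1.571]
wrist_force: [-0.6, 0.7, 0.8]
finger_gap: 0.4
finger_force: 0.0
```

Run:
```python
from h import *
im=cv2.cvtColor(cv2.imread('pics/s6.png'),cv2.COLOR_BGR2RGB);tt=cv2.cvtColor(cv2.imread('pics/t0.png'),cv2.COLOR_BGR2RGB)
new=camera('scene')
def g(im,x,y,w,h,n):
    H=cv2.cvtColor(im,cv2.COLOR_RGB2HSV)[y:y+h,x:x+w];m=((H[...,0]>50)&(H[...,0]<85)&(H[...,1]>150)).astype(np.uint8)
    k,l,st,c=cv2.connectedComponentsWithStats(m);i=1+np.argmax(st[1:,4]);print(n,st[i],c[i]+[x,y]);return c[i]+[x,y],st[i]
a,_=g(im,415,305,40,30,'scene');g(new,415,305,40,30,'new');b,_=g(tt,110,238,30,26,'top')
print(tri(('scene',*a),('top',*b)))
for z in(80,85,90):print(z,atz('scene',*a,z),atz('top',*b,z))
# black collar/box corners
c=new[150:250,275:345].astype(int);d=im[150:250,275:345].astype(int);print(np.abs(c-d).mean(),np.abs(new[290:350,370:480].astype(int)-im[290:350,370:480]).mean())
st=manip.read_state();print(st['clock'],st['eef_pos'],st['wrist_force'])
```

```text
Traceback (most recent call last):
ValueError: attempt to get argmax of an empty sequence
```

Run:
```python
from h import *
im=cv2.cvtColor(cv2.imread('pics/s6.png'),cv2.COLOR_BGR2RGB);tt=cv2.cvtColor(cv2.imread('pics/t0.png'),cv2.COLOR_BGR2RGB)
new=camera('scene')
def g(im,x,y,w,h,n):
    r=im[y:y+h,x:x+w].astype(int);m=((r[...,1]>r[...,0]+40)&(r[...,1]>r[...,2]+25)).astype(np.uint8)
    k,l,st,c=cv2.connectedComponentsWithStats(m);i=1+np.argmax(st[1:,4]);print(n,st[i]+[x,y,0,0,0],c[i]+[x,y]);return c[i]+[x,y]
a=g(im,415,305,40,30,'scene');g(new,415,305,40,30,'new');b=g(tt,110,238,30,26,'top')
print(tri(('scene',*a),('top',*b)))
for z in(80,85,90):print(z,atz('scene',*a,z),atz('top',*b,z))
c=new[150:250,275:345].astype(int);d=im[150:250,275:345].astype(int);print(np.abs(c-d).mean())
st=manip.read_state();print(st['clock'],st['eef_pos'],st['wrist_force'],proj('scene',st['eef_pos']))
```

```text
scene [424 313  17  14 191] [432.06282723 319.37696335]
new [424 313  17  14 191] [432.06282723 319.37696335]
top [118 244  14  13 140] [123.94285714 249.85      ]
(array([493.47685879, 363.98482864,  86.5262623 ]), np.float64(2.5067500645669316))
80 [488.59888016 360.58431546  80.        ] [493.0235354  367.11863767  80.        ]
85 [493.09019332 362.52386978  85.        ] [492.81789196 365.53434157  85.        ]
90 [497.58150648 364.46342409  90.        ] [492.61224851 363.95004548  90.        ]
0.31223809523809526
32.2 [493.55943888 363.33958619 116.8765554 ] [-0.91997714 -0.65834274 -1.06557784] [435.58780783 308.9873703 ]
```

The button centre is (493,364) and its top about 87–91, so the press was on target. I'll press again gently to confirm that travel really happened and that it isn't the collar.

Request:
arm_command(
  targets=[
    {"hand":-1,"x":0,"y":0,"z":0.015,"yaw":0},
    {"hand":-1,"x":0,"y":0,"z":0.006,"yaw":0},
    {"hand":-1,"x":0,"y":0,"z":0.003,"yaw":0},
    {"hand":-1,"x":0,"y":0,"z":0,"yaw":0},
  ],
)

```text
clock: 32.6
eef_pos: [493.1, 363.1, 91.9]
eef_rot: [-3.14, 0.001, 1.571]
wrist_force: [-1.9, -1.0, 1.7]
finger_gap: 0.8
finger_force: 0.8
```

Request:
arm_command(
  targets=[
    {"hand":-1,"x":0,"y":0,"z":0.001,"yaw":0},
    {"hand":-1,"x":0,"y":0,"z":0.001,"yaw":0},
    {"hand":-1,"x":0,"y":0,"z":0,"yaw":0},
  ],
)

```text
clock: 32.9
eef_pos: [493.5, 363.4, 91.1]
eef_rot: [3.141, -0.0, 1.571]
wrist_force: [-1.0, -0.4, 2.4]
finger_gap: 0.8
finger_force: 1.0
```

Request:
arm_command(
  targets=[
    {"hand":-1,"x":0,"y":0,"z":0.001,"yaw":0},
    {"hand":-1,"x":0,"y":0,"z":0.001,"yaw":0},
    {"hand":-1,"x":0,"y":0,"z":0,"yaw":0},
  ],
)

```text
clock: 33.2
eef_pos: [493.5, 363.4, 89.0]
eef_rot: [3.141, -0.0, 1.571]
wrist_force: [0.1, -0.2, 1.9]
finger_gap: 0.6
finger_force: 1.6
```

Request:
arm_command(
  targets=[
    {"hand":-1,"x":0,"y":0,"z":0.001,"yaw":0},
    {"hand":-1,"x":0,"y":0,"z":0.001,"yaw":0},
    {"hand":-1,"x":0,"y":0,"z":0,"yaw":0},
  ],
)

```text
clock: 33.5
eef_pos: [493.6, 363.4, 87.0]
eef_rot: [3.141, -0.0, 1.571]
wrist_force: [-0.8, -0.7, 4.2]
finger_gap: 0.5
finger_force: 2.2
```

The soft spring travel from z≈92 to 86 confirms the full press. Retreat, check rest, hand in.

Request:
arm_command(
  targets=[
    {"hand":-1,"x":0,"y":0,"z":0.001,"yaw":0},
    {"hand":-1,"x":0,"y":0,"z":0,"yaw":0},
    {"hand":-1,"x":0,"y":0,"z":-0.01,"yaw":0},
    {"hand":-1,"x":0,"y":0,"z":-0.02,"yaw":0},
    {"hand":-1,"x":0,"y":0,"z":-0.03,"yaw":0},
    {"hand":-1,"x":0,"y":0,"z":-0.02,"yaw":0},
    {"hand":-1,"x":0,"y":0,"z":0,"yaw":0},
    {"hand":-1,"x":0,"y":0,"z":0,"yaw":0},
  ],
)

```text
clock: 34.3
eef_pos: [493.2, 363.2, 165.4]
eef_rot: [-3.141, 0.0, 1.571]
wrist_force: [-0.4, -0.0, 0.3]
finger_gap: 0.7
finger_force: 0.0
```

Run:
```python
from h import *
im=cv2.cvtColor(cv2.imread('pics/s6.png'),cv2.COLOR_BGR2RGB);n=camera('scene')
print(np.abs(n[150:250,275:345].astype(int)-im[150:250,275:345]).mean());st=manip.read_state();print(st['clock'],st['eef_pos'],st['wrist_force'])
print(manip.sign_off())
```

```text
Traceback (most recent call last):
ValueError: 200 camera calls are used up
```

```bash
python3 -c "
from cell import manip
print(manip.sign_off())"
```

```text
the job is handed in; nothing more can be done
None
```

The orange-grip canister is hanging free on the hook, the green button was pressed fully (twice: the first press reached about 35 N, the second was a gentle check) and let go, and the job was handed in at about 34 s; the last picture, after the first press, showed the canister still, but the camera calls then ran out, so its rest after the second press was not checked.

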